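Drag open the bean box and stow the scoop

TASK

Open the wooden bean box: press lightly on top of its flat lid, which has nothing to grip, and drag it back towards the robot as far as it goes, without straining the thin wood. Then take the small wooden scoop from the table and set it down inside, standing flat on the bottom of the box with its handle inside too; lower it in rather than dropping it. Leave the lid fully open for refilling and everything else where it stands.

Things in the scene. Friction and masses are not known exactly. Their poses are not given: they have to be found in the camera images.
- bean_box: Wooden box, 230 (its x) x 160 (y) x 60 mm high, held stiffly on a foot, turned up to 17 degrees and tipped up or down up to 3.5 degrees. Origin: centre of its underside, 30 to 42 mm above the table; -x end faces the robot. Inside 216 x 146 mm, floor 8 mm up. Lips on the long walls overhang the lid (136 mm clear between); they and the far (+x) wall, against which the lid ends, stand 6 mm above the lid.
- lid (a joint): How far the flat lid is slid along the box's -x, m: 0 shut (starts at 0 to 0.005), 0.130 open at its stop. Wood plate 222 x 145 x 6 mm, no handle or notch, in grooves parallel to the box's x; does not yield downward. Needs 6 N to slide, at any push, and stays where left. Friction with the pads 0.5 or more: 13 to 20 N of push drags it. The thin wood cracks if the robot bears on it with over 25 N.
- lid_top (a point): Centre of the lid's upper face, 54 mm above the box's underside; moves with the lid. Axes as the box. When the lid is fully open its near end stands out 130 mm in front of the box.
- box_floor (a point): Point on the box's inner floor, 42 mm to the +x side of the box's centre, in the middle of the space that is uncovered when the lid is fully open (131 mm along the box's x, 136 mm along its y; rim 52 mm above this floor). Axes as the box.
- scoop_center (a point): Centre of the scoop's bowl, half-way up (14 mm above its foot). Wooden scoop, 60 g: open round bowl, outside diameter 38 mm (36 at the foot), 28 mm high, wall 4 mm, upright on its flat foot; a level handle 14 mm wide, 8 mm thick, top 27.5 mm up, runs along this point's +x to 89 mm from the bowl's centre. Starts left or right of the box, handle roughly towards the robot, bowl 60 mm clear.
- scoop: The same scoop; origin at the centre of the bowl's foot, z up, handle along +x.
- jar: Bystander: glass jar with a lid, 60 mm in diameter, 85 mm high, on the other side of the box from the scoop. Origin at the centre of its underside.
- mug: Bystander: white mug, 80 mm in diameter, 90 mm high, beyond the box to the left. Origin at the centre of its underside.
- tamper: Bystander: steel coffee tamper, 54 mm in diameter, 84 mm high, beyond the box to the right. Origin at the centre of its underside.
- carafe: Bystander: glass carafe, 124 mm in diameter, 170 mm high, far right. Origin at the centre of its underside.
- sugar_bowl: Bystander: blue bowl, 100 mm in diameter, 45 mm high, beyond the box. Origin at the centre of its underside.
Things that resemble listed ones, but are neither listed nor needed, are in the scene too. Of the things like the scoop, leave any that is purple; of the rest the larger one is meant.

How it is judged (in metres and radians):
On the way, in this order (a step that is already met when the one before it is completed fails the run):
1. the lid is dragged fully open while the scoop still stands where it was (value of joint lid above 0.118 m and distance of scoop from where it was at the start of the episode below 0.03 m), for 0.2 s.
2. the scoop stands upright on the floor of the open box (value of joint lid above 0.118 m and x of scoop_center in the frame of bean_box between -0.04 and 0.11 m and y of scoop_center in the frame of bean_box between -0.075 and 0.075 m and z of scoop_center in the frame of bean_box between 0.015 and 0.027 m and angle between scoop_center's own z axis and vertical below 0.2 rad), for 0.2 s.
At the end, for the whole second after the job is handed in: The lid is open by at least 118 mm of its 130 mm, and the scoop stands at rest in the box, bowl within 0.2 rad of upright, its bowl's centre 15 to 27 mm above the box's underside (22 mm when its foot is on the floor), and inside the walls (all of step 2 and linear speed of scoop below 0.02 m/s and angular speed of scoop below 0.2 rad/s); the robot touches nothing.
It fails at once if the robot bears on the lid with more than 25 N (contact force between any of the arm, the fingers and lid above 25 N).
It fails at once if the scoop is dropped from above the rim of the box (contact force between scoop and anything else below 0.05 N and height (world z) of scoop_center above 0.125 m).
It fails at once if a bystander is moved by more than 30 mm (distance of any of jar, mug, tamper, carafe, sugar_bowl from where it was at the start of the episode above 0.03 m).
It also fails if it takes over 64 s, if anything falls off the work surface, if the arm or the gripper's body presses on something with over 40 N, if the wrist force passes 120 N, or if a joint passes its speed limit or range.

ROBOT

A 6-joint arm with a two-finger parallel gripper is mounted at the origin on the work surface. World frame = base frame: x ahead of the robot, y to its left, z up, the work surface at z = 0. Lengths are in m, angles in degrees, forces in N, time in s.
With the tool pointing down it reaches from about 0.375 to 0.9 m from the base axis. Payload 3.1 kg.
Tool frame: the origin (TCP) lies at the very end of the fingers, on their centre line; the grasp point (between the pads) lies 19 mm behind it (grip_point_offset is the distance from the TCP to the grasp point, in m); y points along the fingers, x is the direction in which the jaws open and shut, and the axes are right-handed (so a half turn about y gives the same grasp; the last joint's range is limited). The gripper opens to 87 mm and grips with 3 to 60 N. Pads are 19 mm wide; open, the fingers measure 117 mm over their backs; the gripper's body (75 mm by 190 mm) begins 51 mm behind the grasp point.
Start: joints at [58.986, 30.224, 82.088, -0, 67.689, -10.227], TCP at [0.222, 0.584, 0.198] pointing down, gripper open.
Joint ranges: [-176.69, 176.69], [-43.24, 126.21], [12.49, 139.97], [-82, 262], [0, 151.66], [-163.58, 163.58]. Speed limits (degrees/s): [159.86, 159.86, 180, 180, 180, 180].

INTERFACE

Orientations are given as a 3x3 rotation matrix whose columns are the frame's x, y, z axes.
In Python, from rig import * gives the robot as it stands.
- The arm moves only by the tool send_rows, never from a script. Its argument "moves" is text: rows parted by semicolons, each of 5 numbers parted by spaces: the finger opening in mm, from 0 to 87, then the shift along the tool's x, y, z in mm, then the turn about the tool's y in degrees. In form: fingers dx dy dz yaw; .... A call has 1 to 20 rows; each row shifts and turns the commanded pose from where the row before left it, along the tool's axes as they then stand; what a row does not reach is not made up. A row lasts 1/12 s, in which the tool goes at most 41.7 mm and 7.16 degrees, less where a joint would pass 70% of its speed; a pose out of reach is approached as far as the arm can. A call is refused whole if a number of a shift passes 41.7 or a number of a turn 7.16, either way. A call with a gripper value outside its range is refused whole. The fingers move at their own pace and stop on an object; the grip force is fixed at half the most. Time passes only in rows, so rows that do not move let the fingers close. It gives the time, the measured TCP pose, the force and the opening at its end, in the units of the state.
- read_state(): the state, without advancing time (a new reading comes with each control period).
- capture(name): name is "side" or "top"; returns a dict with "image" (480x640x3 uint8, blue, green, red), "z_map" (480x640 float32, m along the optical axis (not along the pixel's ray), 0 where there is no reading), "mtx" (3x3 intrinsics, pixels), "origin" and "rotation" of the camera in the world. Camera axes: x right, y up, looking along -z (the intrinsics and any distortion apply to the point x, -y, -z); pixel columns grow to the right and rows downward; lengths in m; the calibration is good to about 2 mm. A picture is of the moment at which its call begins.
- hand_in(): hands the job in, once; it reports no verdict.
Trained networks look in a picture, given as the dict that the camera call returned (one of the last four; its "shot" number tells which), for a name from the list of things; names that differ only in an ending like _2 or _b are one class to them, and where a whole thing is asked for, a point or a joint stands for the part that bears it (a point fixed in the world has none). Each returns a list of dicts, best first, with "p" (0 to 1); they miss things now and then, are a little off and sometimes report something else, mostly with a low value. They report only what shows in the picture. A call takes as long as a camera call. They do not tell look-alikes from the thing itself.
- search_frame(picture, name): "bbox" ([left, top, right, bottom] in pixels, round what is visible of it).
- masks_of(picture, name): "region" (480x640 bool, what is visible of it) and "bbox" ([left, top, right, bottom] in pixels, round what is visible of it).
- mark_of(picture, name): "pixel" ([row, column] in pixels: a listed point, or the origin of a listed thing).
The state is a dict: "time_s": time; "joint_positions": joint angles; "qvel": joint speeds; "tau": joint torques, N m; "position": TCP position; "tcp_rot": TCP orientation; "force": force on the tool from outside, world axes, zero at the start; "moment": the same for the moment, N m; "opening": opening from 0.0 (shut) to 1.0 (fully open).
Only numpy, scipy, OpenCV 4.12 (cv2) and the standard library are available. Lean on these libraries where they do the work, as an engineer would, in place of code of your own. Each camera call takes 0.05 s, during which the arm holds its last target. There are 200 camera calls.

## Working session

There is one attempt and no reset: what is moved stays moved. The work goes in short steps, Python scripts to look and compute and a tool call to move; the robot and the scene stay as the last step left them, time stands still between calls to the robot, and variables do not carry over. Pictures are saved under pics/ and viewed, about 8 in all and at most 12, crops included, and the job is handed in when it is done.

Besides the shell and the picture viewer there is one more tool, called after ">>>" as name(argument=value, ...) on one line, values as JSON. send_rows: Moves the arm, as the interface text tells. Its arguments: {"type":"object","properties":{"moves":{"type":"string"}},"required":["moves"]}

```bash
mkdir -p pics; ls
cat > h.py <<'E'
from rig import *
import numpy as np, cv2
def pts(c,mask=None):
    K=np.array(c["mtx"]);z=c["z_map"];v,u=np.nonzero((z>0) if mask is None else (mask&(z>0)))
    d=z[v,u];x=(u-K[0,2])/K[0,0]*d;y=(v-K[1,2])/K[1,1]*d
    P=np.c_[x,-y,-d]@np.array(c["rotation"]).T+np.array(c["origin"]);return P,v,u
def proj(c,P):
    K=np.array(c["mtx"]);q=(np.atleast_2d(P)-np.array(c["origin"]))@np.array(c["rotation"])
    return np.c_[K[0,2]+K[0,0]*q[:,0]/-q[:,2],K[1,2]-K[1,1]*q[:,1]/-q[:,2]]
E
python3 - <<'E'
from h import *
s=read_state();print({k:np.round(v,3).tolist() for k,v in s.items()})
ims=[]
for n in("side","top"):
    c=capture(n);print(n,c.keys(),np.round(c["mtx"],1).tolist(),np.round(c["origin"],3),np.round(c["rotation"],3).tolist())
    cv2.imwrite(f"pics/{n}0.png",c["image"])
    for o in("bean_box","lid","scoop","jar","mug","tamper","carafe","sugar_bowl"):
        for m in masks_of(c,o)[:4]:
            P,_,_=pts(c,m["region"]);print(o,round(m["p"],2),np.round(m["bbox"]).astype(int).tolist(),len(P),np.round(np.median(P,0),3) if len(P) else "",np.round(np.percentile(P,98,axis=0),3) if len(P) else "")
    for o in("lid_top","scoop_center"):
        print(o,[(round(m["p"],2),np.round(m["pixel"]).tolist()) for m in mark_of(c,o)[:4]])
E
```

```text
pics
{'time_s': 0.0, 'joint_positions': [58.986, 30.28, 82.156, 0.001, 67.689, -10.228], 'qvel': [-0.108, 0.051, -0.081, 0.025, -0.112, -0.057], 'tau': [-0.0, -44.004, -17.659, 0.063, 0.058, -0.0], 'position': [0.221, 0.584, 0.197], 'tcp_rot': [[0.355, -0.001, -0.935], [0.935, -0.002, 0.355], [-0.002, -1.0, 0.0]], 'force': [0.213, 0.348, 0.141], 'moment': [-0.035, 0.023, -0.056], 'opening': 1.0}
side dict_keys(['image', 'z_map', 'mtx', 'origin', 'rotation', 'shot']) [[443.9, 0.0, 327.7], [0.0, 443.9, 230.8], [0.0, 0.0, 1.0]] [ 0.156 -0.864  0.584] [[0.834, 0.282, -0.474], [-0.552, 0.399, -0.733], [-0.018, 0.873, 0.488]]
bean_box 0.71 [206, 185, 320, 262] 5118 [0.538 0.009 0.094] [0.677 0.13  0.105]
lid 0.64 [212, 189, 307, 238] 2284 [0.539 0.045 0.096] [0.657 0.122 0.101]
scoop 0.83 [285, 337, 326, 352] 364 [ 0.454 -0.342  0.019] [ 0.476 -0.328  0.022]
scoop 0.67 [276, 296, 330, 324] 532 [ 0.51  -0.261  0.025] [ 0.537 -0.247  0.03 ]
scoop 0.64 [364, 300, 398, 330] 529 [ 0.6   -0.338  0.026] [ 0.622 -0.308  0.03 ]
jar 0.76 [192, 183, 212, 217] 625 [0.478 0.302 0.052] [0.509 0.338 0.08
[... 998 characters left out ...]
4 [ 0.504 -0.26   0.026] [ 0.537 -0.246  0.033]
scoop 0.74 [414, 304, 432, 339] 226 [ 0.455 -0.343  0.019] [ 0.476 -0.328  0.025]
jar 0.82 [114, 285, 153, 316] 824 [0.486 0.31  0.082] [0.514 0.345 0.089]
mug 0.93 [133, 187, 184, 225] 1387 [0.7  0.27 0.04] [0.735 0.321 0.092]
tamper 0.56 [385, 187, 407, 214] 428 [ 0.722 -0.277  0.021] [ 0.748 -0.258  0.086]
carafe 0.81 [479, 239, 565, 296] 3012 [ 0.566 -0.519  0.111] [ 0.627 -0.481  0.174]
sugar_bowl 0.7 [115, 288, 151, 316] 775 [0.484 0.31  0.083] [0.511 0.345 0.089]
sugar_bowl 0.23 [204, 212, 301, 329] 7749 [0.557 0.045 0.096] [0.672 0.135 0.106]
lid_top []
scoop_center [(0.87, [251.0, 410.0]), (0.8, [312.0, 424.0]), (0.64, [291.0, 386.0])]
```

Scoop candidates: A at top (col 388, row 304), B (430, 252), C (423, 321, smaller). I'll check them in one crop and fit the box.

Run:
```python
from h import *
c=capture("top");im=c["image"]
a=cv2.resize(im[180:350,100:330],None,fx=2.4,fy=2.4,interpolation=cv2.INTER_CUBIC)
b=cv2.resize(im[235:345,370:460],(335,408),interpolation=cv2.INTER_CUBIC)
cv2.imwrite("pics/c1.png",cv2.resize(np.hstack([a,b]),None,fx=.85,fy=.85))
m=masks_of(c,"lid")[0];P,v,u=pts(c,m["region"])
# all raised points near box
A,_,_=pts(c);w=A[(abs(A[:,0]-.56)<.18)&(abs(A[:,1]-.03)<.18)&(A[:,2]>.07)&(A[:,2]<.13)]
# RANSAC-ish plane for lid
Q=P
for t in(.01,.005,.003,.002):
    k,*_=np.linalg.lstsq(np.c_[Q[:,:2],np.ones(len(Q))],Q[:,2],rcond=None)
    r=P[:,2]-np.c_[P[:,:2],np.ones(len(P))]@k;Q=P[abs(r)<t]
print("plane",k,len(Q),len(P))
print("lid rect",cv2.minAreaRect((Q[:,:2]*1000).astype(np.float32)))
r=w[:,2]-np.c_[w[:,:2],np.ones(len(w))]@k
print(np.histogram(r,bins=np.arange(-.02,.03,.002)))
B=w[(r>-.004)&(r<.012)]
print("all rect",cv2.minAreaRect((B[:,:2]*1000).astype(np.float32)))
L=w[(r>.004)&(r<.01)];print("lip rect",len(L),cv2.minAreaRect((L[:,:2]*1000).astype(np.float32)))
for m in masks_of(c,"scoop"):
    P,v,u=pts(c,m["region"]);T=P[P[:,2]>.01]
    print("scoop",np.round(m["bbox"]),np.median(im[v,u],0),cv2.minAreaRect((T[:,:2]*1000).astype(np.float32)),np.percentile(T[:,2],[2,50,98]).round(3))
```

```text
plane [0.03157324 0.00622556 0.07776422] 3822 6203
lid rect ((552.659912109375, 45.297569274902344), (221.76693725585938, 136.31527709960938), 14.832072257995605)
(array([   9,    7,   10,   12,   10,    9,   30,  199,  942, 1988, 1911,
       1149,  642,  436,  224,   48,    9,    0,    0,    0,    0,    0,
          0,    0]), array([-2.00000000e-02, -1.80000000e-02, -1.60000000e-02, -1.40000000e-02,
       -1.20000000e-02, -1.00000000e-02, -8.00000000e-03, -6.00000000e-03,
       -4.00000000e-03, -2.00000000e-03, -1.73472348e-17,  2.00000000e-03,
        4.00000000e-03,  6.00000000e-03,  8.00000000e-03,  1.00000000e-02,
        1.20000000e-02,  1.40000000e-02,  1.60000000e-02,  1.80000000e-02,
        2.00000000e-02,  2.20000000e-02,  2.40000000e-02,  2.60000000e-02,
        2.80000000e-02]))
all rect ((557.4599609375, 46.56660461425781), (231.69515991210938, 161.13819885253906), 14.683552742004395)
lip rect 1302 ((557.4564208984375, 45.98187255859375), (231.291748046875, 160.20773315429688), 14.84731674194336)
scoop [411. 305. 431. 340.] [ 99.5 143.  175. ] ((441.0511474609375, -345.9978332519531), (26.162099838256836, 75.06598663330078), 78.29069519042969) [0.012 0.02  0.025]
scoop [382. 282. 398. 327.] [ 99. 142. 173.] ((486.73712158203125, -264.1121826171875), (35.206565856933594, 101.1654281616211), 86.73519897460938) [0.013 0.028 0.033]
```

View pics/c1.png

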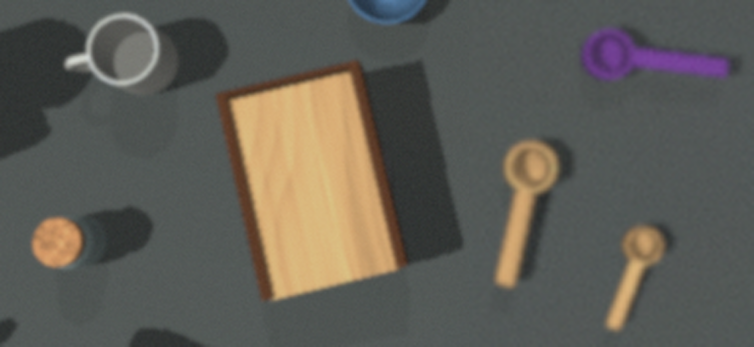

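Three scoop-like things show. The purple one is at crop (655,55). A large wooden one has its bowl at crop (531,166). A smaller wooden one is at crop (643,245). The large wooden one (top picture about 388,304) is the one meant. The box sits at about (0.557, 0.046), yaw 14.8°, with the far end pitched up about 1.8°. Next I turn the tool, close it and go above the far half of the lid.

>>> send_rows(moves="0 0 0 0 -7.1;0 0 0 0 -7.1;0 0 0 0 -7.1;0 0 0 0 -7.1;0 0 0 0 -7.1;0 -33 0 -14 0;0 -33 0 -14 0;0 -33 0 -14 0;0 -33 0 -14 0;0 -33 0 -14 0;0 -33 0 -14 0;0 -33 0 -14 0;0 -33 0 -14 0;0 -33 0 -14 0;0 -33 0 -14 0;0 -33 0 -14 0;0 -33 0 -14 0;0 -33 0 -14 0;0 -33 0 -14 0;0 -33 0 -14 0")

```text
time_s: 2.92
position: [0.5516, 0.1573, 0.198]
tcp_rot: [[-0.254, 0.0, -0.967], [0.967, 0.0, -0.254], [0.0, -1.0, -0.0]]
force: [1.2, 0.4, 0.2]
opening: 0.007
```

```bash
cat >> h.py <<'E'
def to(p):
    s=read_state();R=np.array(s["tcp_rot"]);print("t",s["time_s"],"pos",np.round(s["position"],4),"F",np.round(s["force"],1),"op",round(s["opening"],3),"xang",np.degrees(np.arctan2(R[1,0],R[0,0])).round(2),"J",np.round(s["joint_positions"],1))
    if p is not None: print("delta tool mm",np.round(R.T@(np.array(p)-s["position"])*1000,1))
E
python3 -c "
from h import *
to([.625,.064,.11])"
```

```text
t 2.9167 pos [0.5516 0.1573 0.198 ] F [1.2 0.4 0.2] op 0.007 xang 104.7 J [   4.8   26.2   89.6    0.    64.1 -100. ]
delta tool mm [-108.9   88.   -47.3]
```

>>> send_rows(moves="0 -27 10 -12 0;0 -27 20 -12 0;0 -27 20 -12 0;0 -28 20 -11 0;0 0 12 0 0;0 0 0 0 0;0 0 0 0 0")

```text
time_s: 3.5
position: [0.6225, 0.0657, 0.1149]
tcp_rot: [[-0.253, -0.003, -0.967], [0.967, 0.001, -0.253], [0.001, -1.0, 0.003]]
force: [-0.4, 0.6, -0.1]
opening: 0.006
```

Run:
```python
from h import *
to([.625,.064,.098])
c=capture("side");cv2.imwrite("pics/s1.png",cv2.resize(c["image"][140:320,180:420],None,fx=3,fy=3))
p=proj(c,[[.625,.064,.098]]);print(p)
```

```text
t 3.5 pos [0.6225 0.0657 0.1149] F [-0.4  0.6 -0.1] op 0.006 xang 104.68 J [  -4.2   36.    86.1    0.    58.1 -108.9]
delta tool mm [-2.3 16.9 -2. ]
[[284.05029782 200.39570544]]
```

View pics/s1.png

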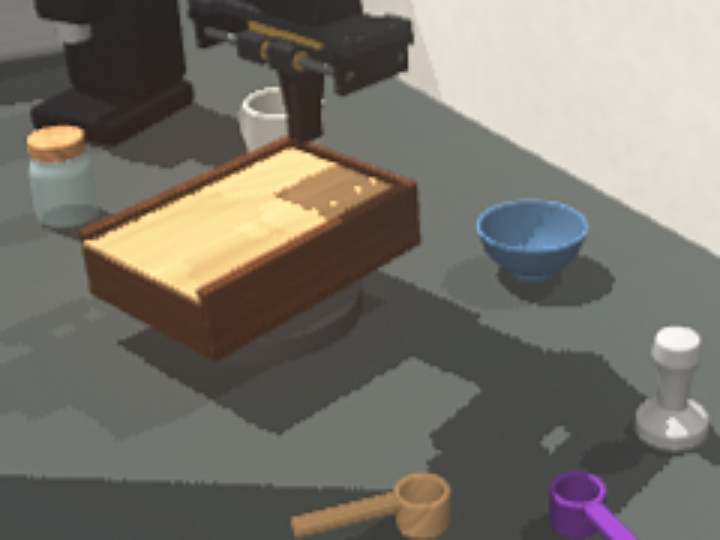

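>>> send_rows(moves="0 -1 3 -1 0;0 -1 3 -1 0;0 0 2 0 0;0 0 1 0 0;0 0 1 0 0;0 0 0 0 0")

```text
time_s: 4.05
position: [0.626, 0.0642, 0.1057]
tcp_rot: [[-0.254, -0.0, -0.967], [0.967, 0.0, -0.254], [0.0, -1.0, 0.0]]
force: [0.1, -0.6, 0.4]
opening: 0.006
```

>>> send_rows(moves="0 0 1 0 0;0 0 1 0 0;0 0 0 0 0")

```text
time_s: 4.3
position: [0.626, 0.064, 0.1036]
tcp_rot: [[-0.254, -0.0, -0.967], [0.967, 0.0, -0.254], [0.0, -1.0, 0.0]]
force: [0.1, 0.2, -0.6]
opening: 0.005
```

>>> send_rows(moves="0 0 1 0 0;0 0 0 0 0")

```text
time_s: 4.47
position: [0.6261, 0.0639, 0.1026]
tcp_rot: [[-0.254, -0.0, -0.967], [0.967, 0.0, -0.254], [0.0, -1.0, 0.0]]
force: [-0.3, -0.3, 0.8]
opening: 0.001
```

>>> send_rows(moves="0 0 1 0 0;0 0 0 0 0")

```text
time_s: 4.63
position: [0.6261, 0.0639, 0.1016]
tcp_rot: [[-0.254, -0.0, -0.967], [0.967, 0.0, -0.254], [0.0, -1.0, 0.0]]
force: [-0.0, 0.8, -0.7]
opening: 0.004
```

>>> send_rows(moves="0 0 0.5 0 0;0 0 0.5 0 0;0 0 0 0 0")

```text
time_s: 4.88
position: [0.6261, 0.064, 0.1006]
tcp_rot: [[-0.254, -0.0, -0.967], [0.967, -0.0, -0.254], [0.0, -1.0, 0.0]]
force: [-0.2, -0.4, 0.3]
opening: 0.006
```

>>> send_rows(moves="0 0 0.5 0 0;0 0 0.5 0 0;0 0 0 0 0")

```text
time_s: 5.13
position: [0.6261, 0.0639, 0.0997]
tcp_rot: [[-0.254, -0.0, -0.967], [0.967, -0.0, -0.254], [0.0, -1.0, 0.0]]
force: [-0.2, 0.0, 0.0]
opening: 0.002
```

>>> send_rows(moves="0 0 0.5 0 0;0 0 0.5 0 0;0 0 0 0 0")

```text
time_s: 5.38
position: [0.6261, 0.0639, 0.0986]
tcp_rot: [[-0.254, -0.0, -0.967], [0.967, 0.0, -0.254], [0.0, -1.0, 0.0]]
force: [0.6, 0.3, 1.0]
opening: 0.004
```

Run:
```python
from h import *
to([.625,.064,.098])
c=capture("side");cv2.imwrite("pics/s2.png",cv2.resize(c["image"][140:240,200:340],None,fx=5,fy=5))
print(proj(c,[read_state()["position"]]))
P,v,u=pts(c);k=(abs(P[:,0]-.626)<.05)&(abs(P[:,1]-.064)<.035)&(P[:,2]>.106)
print(P[k][P[k][:,2].argsort()][:200:10].round(3))
```

```text
t 5.3833 pos [0.6261 0.0639 0.0986] F [0.6 0.3 1. ] op 0.004 xang 104.71 J [  -4.3   37.4   86.3    0.    56.3 -109. ]
delta tool mm [0.3 0.6 1.1]
[[284.4259475  200.05142846]]
[[0.663 0.079 0.106]
 [0.669 0.073 0.107]
 [0.659 0.086 0.108]
 [0.613 0.064 0.127]
 [0.633 0.059 0.129]
 [0.614 0.06  0.131]
 [0.625 0.053 0.134]
 [0.632 0.056 0.136]
 [0.623 0.055 0.139]
 [0.619 0.053 0.141]
 [0.636 0.056 0.144]
 [0.616 0.062 0.146]
 [0.615 0.055 0.149]
 [0.622 0.051 0.151]
 [0.613 0.066 0.154]
 [0.614 0.067 0.156]
 [0.618 0.049 0.159]
 [0.611 0.072 0.161]
 [0.615 0.069 0.163]
 [0.616 0.054 0.165]]
```

View pics/s2.png

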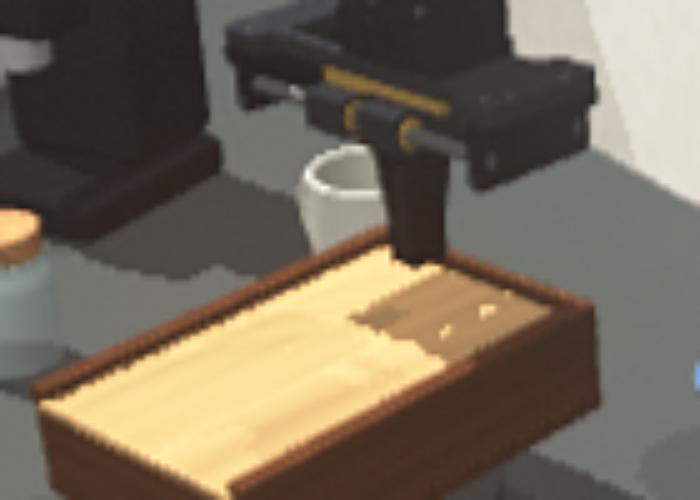

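The fingertip shows at crop (415,265), about row 193. The reported TCP projects to row 200, so the real tip looks some 15–20 mm higher than reported. I'll keep feeling downward gently.

Run:
```python
from h import *
import rig
print([n for n in dir(rig) if not n.startswith("__")], getattr(rig,"grip_point_offset",None))
for n in("side","top"):
    c=capture(n);P,v,u=pts(c);k=(abs(P[:,0]-.626)<.03)&(abs(P[:,1]-.064)<.03)&(P[:,2]>.108)&(P[:,2]<.17)
    Q=P[k];
    for z in np.arange(.108,.17,.006):
        q=Q[(Q[:,2]>=z)&(Q[:,2]<z+.006)]
        if len(q):print(n,round(z,3),len(q),q.min(0).round(3),q.max(0).round(3))
```

```text
['PlanningError', 'capture', 'grip_point_offset', 'hand_in', 'mark_of', 'masks_of', 'read_state', 'search_frame'] 0.0187
side 0.12 5 [0.614 0.054 0.125] [0.632 0.061 0.126]
side 0.126 24 [0.611 0.051 0.126] [0.636 0.068 0.132]
side 0.132 24 [0.611 0.051 0.132] [0.637 0.067 0.138]
side 0.138 22 [0.612 0.049 0.138] [0.636 0.067 0.144]
side 0.144 31 [0.612 0.051 0.144] [0.637 0.072 0.15 ]
side 0.15 22 [0.611 0.051 0.151] [0.636 0.07  0.156]
side 0.156 29 [0.611 0.048 0.156] [0.635 0.072 0.162]
side 0.162 24 [0.611 0.046 0.163] [0.637 0.073 0.168]
side 0.168 11 [0.611 0.047 0.168] [0.638 0.076 0.17 ]
```

>>> send_rows(moves="0 0 1 0 0;0 0 1 0 0;0 0 0 0 0")

```text
time_s: 5.78
position: [0.626, 0.064, 0.0965]
tcp_rot: [[-0.254, -0.0, -0.967], [0.967, 0.0, -0.254], [0.0, -1.0, 0.0]]
force: [-0.2, -0.2, 0.2]
opening: 0.004
```

>>> send_rows(moves="0 0 1 0 0;0 0 0 0 0")

```text
time_s: 5.95
position: [0.6261, 0.064, 0.0955]
tcp_rot: [[-0.254, -0.0, -0.967], [0.967, 0.0, -0.254], [0.0, -1.0, 0.0]]
force: [0.0, 0.3, 0.2]
opening: 0.006
```

>>> send_rows(moves="0 0 1 0 0;0 0 0 0 0")

```text
time_s: 6.12
position: [0.6261, 0.064, 0.0946]
tcp_rot: [[-0.254, -0.0, -0.967], [0.967, 0.0, -0.254], [0.0, -1.0, 0.0]]
force: [0.1, -0.2, -0.6]
opening: 0.004
```

>>> send_rows(moves="0 0 2 0 0;0 0 2 0 0;0 0 2 0 0;0 0 2 0 0;0 0 0 0 0")

```text
time_s: 6.53
position: [0.6258, 0.064, 0.0861]
tcp_rot: [[-0.254, -0.001, -0.967], [0.967, 0.0, -0.254], [0.0, -1.0, 0.001]]
force: [0.0, -0.1, -0.6]
opening: 0.007
```

Run:
```python
from h import *
to(None)
c=capture("side");P,v,u=pts(c);k=(abs(P[:,0]-.626)<.03)&(abs(P[:,1]-.064)<.03)&(P[:,2]>.101)&(P[:,2]<.13)
Q=P[k];print(np.sort(Q[:,2])[:15].round(4))
cv2.imwrite("pics/s3.png",cv2.resize(c["image"][140:240,200:340],None,fx=5,fy=5))
```

```text
t 6.5333 pos [0.6258 0.064  0.0861] F [ 0.  -0.1 -0.6] op 0.007 xang 104.72 J [  -4.3   38.4   86.8   -0.    54.9 -109. ]
[0.1011 0.1011 0.112  0.1126 0.1128 0.1129 0.1132 0.1135 0.1136 0.1137
 0.1142 0.1143 0.1145 0.1148 0.1151]
```

View pics/s3.png

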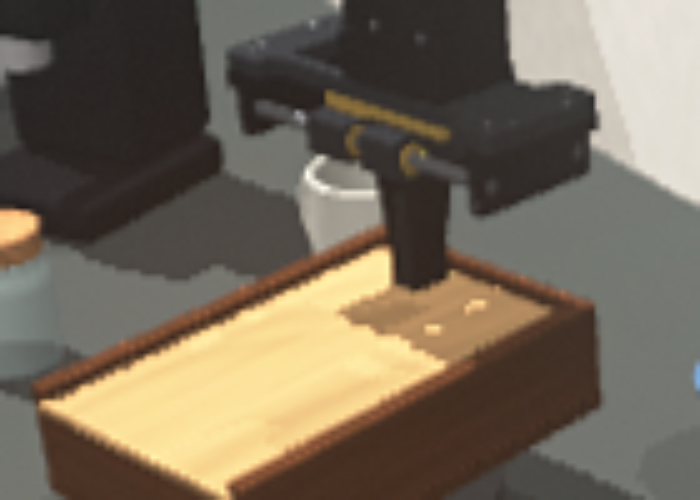

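The tip (crop 415,285) is still visibly clear of the lid, about 13 mm above it. The reported TCP is really about 25 mm too low.

>>> send_rows(moves="0 0 2 0 0;0 0 2 0 0;0 0 2 0 0;0 0 1 0 0;0 0 0.5 0 0;0 0 0 0 0")

```text
time_s: 7.08
position: [0.6261, 0.0639, 0.079]
tcp_rot: [[-0.254, -0.0, -0.967], [0.967, -0.0, -0.254], [0.0, -1.0, 0.0]]
force: [-0.1, 0.4, 0.1]
opening: 0.006
```

>>> send_rows(moves="0 0 0.5 0 0;0 0 0.5 0 0;0 0 0 0 0")

```text
time_s: 7.33
position: [0.6262, 0.064, 0.0782]
tcp_rot: [[-0.254, -0.0, -0.967], [0.967, 0.0, -0.254], [0.0, -1.0, 0.0]]
force: [-0.5, -0.5, 0.1]
opening: 0.006
```

>>> send_rows(moves="0 0 0.5 0 0;0 0 0.5 0 0;0 0 0 0 0")

```text
time_s: 7.58
position: [0.6261, 0.0639, 0.0772]
tcp_rot: [[-0.254, -0.0, -0.967], [0.967, -0.0, -0.254], [0.0, -1.0, 0.0]]
force: [0.7, 0.3, 0.8]
opening: 0.008
```

>>> send_rows(moves="0 0 0.5 0 0;0 0 0.5 0 0;0 0 0 0 0")

```text
time_s: 7.83
position: [0.6261, 0.064, 0.0761]
tcp_rot: [[-0.254, -0.0, -0.967], [0.967, 0.0, -0.254], [0.0, -1.0, 0.0]]
force: [0.1, -0.3, -0.0]
opening: 0.005
```

>>> send_rows(moves="0 0 0.5 0 0;0 0 0 0 0")

```text
time_s: 8.0
position: [0.6261, 0.064, 0.0757]
tcp_rot: [[-0.254, -0.0, -0.967], [0.967, 0.0, -0.254], [0.0, -1.0, 0.0]]
force: [0.0, -0.9, 0.3]
opening: 0.007
```

>>> send_rows(moves="0 0 0.5 0 0;0 0 0 0 0")

```text
time_s: 8.17
position: [0.6261, 0.064, 0.0752]
tcp_rot: [[-0.254, -0.0, -0.967], [0.967, 0.0, -0.254], [0.0, -1.0, 0.0]]
force: [-0.4, -0.3, 0.1]
opening: 0.003
```

>>> send_rows(moves="0 0 0.5 0 0;0 0 0 0 0")

```text
time_s: 8.33
position: [0.6261, 0.064, 0.0747]
tcp_rot: [[-0.254, -0.0, -0.967], [0.967, -0.0, -0.254], [0.0, -1.0, 0.0]]
force: [0.1, -0.4, -0.1]
opening: 0.005
```

Run:
```python
from h import *
to(None)
c=capture("side");g=c["image"].max(2)
# column profile under the finger: dark finger -> bright lid transition
for u in (280,282,284,286): print(u,g[190:212,u].tolist())
P,v,u=pts(c)
for r in (192,194,196,198,200,202,204):
    k=(v==r)&(u==283);print(r,P[k].round(4))
```

```text
t 8.3333 pos [0.6261 0.064  0.0747] F [ 0.1 -0.4 -0.1] op 0.005 xang 104.71 J [  -4.3   39.3   87.2   -0.    53.6 -109. ]
280 [52, 53, 51, 52, 51, 51, 52, 52, 51, 49, 43, 141, 165, 163, 180, 172, 158, 193, 204, 247, 251, 250]
282 [51, 51, 50, 50, 51, 50, 52, 51, 54, 52, 50, 73, 148, 165, 181, 189, 179, 181, 180, 183, 244, 249]
284 [49, 48, 48, 48, 49, 48, 48, 49, 49, 48, 46, 39, 131, 182, 255, 231, 178, 181, 181, 176, 246, 250]
286 [49, 48, 48, 48, 49, 49, 48, 48, 50, 46, 39, 153, 190, 187, 179, 178, 180, 181, 181, 179, 170, 238]
192 [[0.6181 0.0527 0.1275]]
194 [[0.6184 0.0541 0.1214]]
196 [[0.6173 0.0529 0.1166]]
198 [[0.6168 0.0527 0.1113]]
200 [[0.6165 0.0528 0.1058]]
202 [[0.6189 0.0586 0.0972]]
204 [[0.6119 0.0453 0.0988]]
```

>>> send_rows(moves="0 0 0.5 0 0;0 0 0.5 0 0;0 0 0.5 0 0;0 0 0 0 0")

```text
time_s: 8.72
position: [0.6262, 0.064, 0.0735]
tcp_rot: [[-0.254, 0.0, -0.967], [0.967, -0.0, -0.254], [-0.0, -1.0, -0.0]]
force: [0.0, -0.1, 1.3]
opening: 0.007
```

>>> send_rows(moves="0 0 0.5 0 0;0 0 0 0 0")

```text
time_s: 8.88
position: [0.6263, 0.064, 0.0734]
tcp_rot: [[-0.254, 0.0, -0.967], [0.967, -0.0, -0.254], [-0.0, -1.0, -0.0]]
force: [-2.0, 0.1, 4.8]
opening: 0.002
```

>>> send_rows(moves="0 0 0.5 0 0;0 0 0 0 0")

```text
time_s: 9.05
position: [0.6263, 0.064, 0.0734]
tcp_rot: [[-0.254, 0.0, -0.967], [0.967, -0.0, -0.254], [-0.0, -1.0, -0.0]]
force: [-2.5, -0.5, 6.5]
opening: 0.011
```

>>> send_rows(moves="0 0 0.5 0 0;0 0 0.5 0 0;0 0 0 0 0")

```text
time_s: 9.3
position: [0.6263, 0.064, 0.0732]
tcp_rot: [[-0.254, 0.001, -0.967], [0.967, -0.0, -0.254], [-0.0, -1.0, -0.001]]
force: [-2.5, 0.1, 11.1]
opening: 0.005
```

>>> send_rows(moves="0 0 0.2 0 0;0 0 0 0 0")

```text
time_s: 9.47
position: [0.6263, 0.064, 0.0732]
tcp_rot: [[-0.254, 0.001, -0.967], [0.967, -0.0, -0.254], [-0.0, -1.0, -0.001]]
force: [-4.6, 0.5, 12.9]
opening: -0.0
```

>>> send_rows(moves="0 0 0.4 0 0;0 0 0.06 2 0;0 0 0.06 2 0;0 0 0.1 3 0;0 0 0.1 3 0")

```text
time_s: 9.88
position: [0.6223, 0.0619, 0.0732]
tcp_rot: [[-0.253, 0.013, -0.967], [0.967, 0.001, -0.253], [-0.003, -1.0, -0.013]]
force: [4.8, 2.9, 7.0]
opening: 0.004
```

```bash
python3 -c "
from h import *
to(None)"
```

```text
t 9.8833 pos [0.6223 0.0619 0.0732] F [4.8 2.9 7. ] op 0.004 xang 104.68 J [-4.600e+00  3.890e+01  8.850e+01  1.000e-01  5.180e+01 -1.093e+02]
```

>>> send_rows(moves="0 0 0.5 0 0;0 0 0.4 0 0;0 0 0 0 0")

```text
time_s: 10.13
position: [0.6218, 0.0617, 0.073]
tcp_rot: [[-0.253, 0.012, -0.967], [0.967, 0.0, -0.253], [-0.003, -1.0, -0.012]]
force: [1.6, 1.3, 12.8]
opening: 0.008
```

>>> send_rows(moves="0 0 0.06 2 0;0 0 0.06 2 0;0 0 0.06 2 0")

```text
time_s: 10.38
position: [0.6177, 0.0606, 0.0729]
tcp_rot: [[-0.253, 0.016, -0.967], [0.967, 0.001, -0.253], [-0.003, -1.0, -0.016]]
force: [4.5, 2.9, 9.9]
opening: 0.008
```

>>> send_rows(moves="0 0 0.3 1 0;0 0 0.3 2 0;0 0 0.2 3 0;0 0 0.1 3 0")

```text
time_s: 10.72
position: [0.6096, 0.0585, 0.0725]
tcp_rot: [[-0.253, 0.017, -0.967], [0.967, 0.001, -0.253], [-0.003, -1.0, -0.017]]
force: [4.5, 4.0, 12.3]
opening: 0.002
```

>>> send_rows(moves="0 0 0.15 3 0;0 0 0.15 3 0;0 0 0.1 3 0;0 0 0.1 3 0")

```text
time_s: 11.05
position: [0.5981, 0.0554, 0.0721]
tcp_rot: [[-0.253, 0.017, -0.967], [0.968, 0.001, -0.253], [-0.003, -1.0, -0.017]]
force: [5.0, 5.5, 14.6]
opening: 0.007
```

Run:
```python
from h import *
to(None)
c=capture("top");cv2.imwrite("pics/t2.png",cv2.resize(c["image"][190:350,190:330],None,fx=4,fy=3.5))
```

```text
t 11.05 pos [0.5981 0.0554 0.0721] F [ 5.   5.5 14.6] op 0.007 xang 104.64 J [  -5.4   37.4   92.5    0.2   49.1 -110.2]
```

View pics/t2.png

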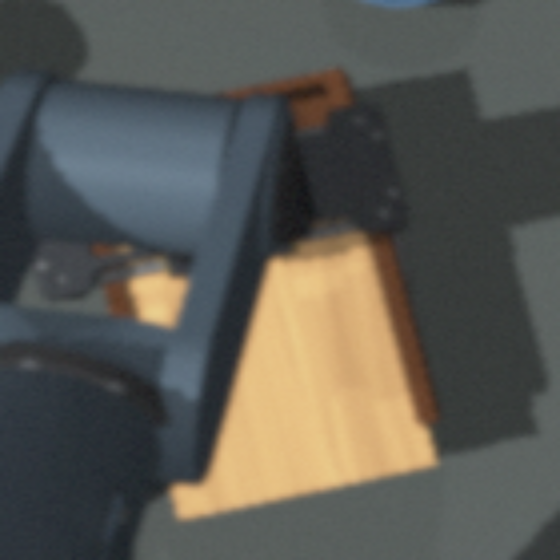

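The lid is sliding: a dark gap shows at the far wall (crop 325,90) and the near end stands out (crop 430,460). I'll continue.

>>> send_rows(moves="0 0 0.12 4 0;0 0 0.12 4 0;0 0 0.12 4 0;0 0 0.12 4 0")

```text
time_s: 11.43
position: [0.5826, 0.0513, 0.0716]
tcp_rot: [[-0.253, 0.017, -0.967], [0.968, 0.001, -0.253], [-0.003, -1.0, -0.017]]
force: [4.7, 4.7, 14.4]
opening: 0.005
```

>>> send_rows(moves="0 0 0.12 4 0;0 0 0.12 4 0;0 0 0.12 4 0;0 0 0.12 4 0")

```text
time_s: 11.77
position: [0.5671, 0.0472, 0.071]
tcp_rot: [[-0.253, 0.017, -0.967], [0.968, 0.001, -0.253], [-0.003, -1.0, -0.017]]
force: [4.3, 5.1, 15.7]
opening: 0.007
```

>>> send_rows(moves="0 0 0.11 4 0;0 0 0.11 4 0;0 0 0.11 4 0;0 0 0.11 4 0")

```text
time_s: 12.1
position: [0.5516, 0.0431, 0.0705]
tcp_rot: [[-0.252, 0.017, -0.967], [0.968, 0.001, -0.252], [-0.004, -1.0, -0.017]]
force: [4.9, 5.6, 15.2]
opening: 0.005
```

>>> send_rows(moves="0 0 0.1 4 0;0 0 0.1 4 0;0 0 0.1 4 0;0 0 0.1 4 0")

```text
time_s: 12.43
position: [0.5359, 0.039, 0.0699]
tcp_rot: [[-0.252, 0.017, -0.967], [0.968, 0.001, -0.252], [-0.004, -1.0, -0.017]]
force: [4.1, 5.9, 16.4]
opening: 0.004
```

>>> send_rows(moves="0 0 0.1 4 0;0 0 0.1 4 0;0 0 0.1 4 0;0 0 0.1 4 0")

```text
time_s: 12.77
position: [0.5203, 0.0349, 0.0694]
tcp_rot: [[-0.252, 0.017, -0.968], [0.968, 0.001, -0.252], [-0.004, -1.0, -0.016]]
force: [3.0, 5.7, 18.2]
opening: 0.005
```

```bash
cat > fit.py <<'E'
from h import *
def lid():
    # extent of lid-height points along box x, from both cameras
    yaw=np.radians(14.8);ux=np.array([np.cos(yaw),np.sin(yaw)]);uy=np.array([-ux[1],ux[0]]);O=np.array([.5575,.046])
    for n in("top","side"):
        c=capture(n);P,v,u=pts(c);d=P[:,:2]-O;x=d@ux;y=d@uy;r=P[:,2]-(.0957+.0321*x-.002*y)
        k=(abs(y)<.065)&(abs(x)<.3)&(abs(r)<.006)&(c["image"][v,u].max(1)>120);h=np.histogram(x[k],bins=np.arange(-.28,.14,.01))
        print(n,[(round(b,2),int(a)) for a,b in zip(*h) if a>3],np.percentile(x[k],[.5,99.5]).round(3))
if __name__=="__main__": to(None);lid()
E
python3 fit.py
```

```text
t 12.7667 pos [0.5203 0.0349 0.0694] F [ 3.   5.7 18.2] op 0.005 xang 104.61 J [  -8.6   33.3  104.1    0.3   41.6 -113.4]
top [(np.float64(-0.23), 24), (np.float64(-0.22), 252), (np.float64(-0.21), 240), (np.float64(-0.2), 228), (np.float64(-0.19), 214), (np.float64(-0.18), 204), (np.float64(-0.17), 187), (np.float64(-0.16), 174), (np.float64(-0.15), 168), (np.float64(-0.14), 150), (np.float64(-0.13), 156), (np.float64(-0.12), 180), (np.float64(-0.11), 180), (np.float64(-0.1), 166), (np.float64(-0.09), 130), (np.float64(-0.08), 32), (np.float64(-0.01), 15), (np.float64(0.0), 5)] [-0.22  -0.002]
side [(np.float64(-0.23), 66), (np.float64(-0.22), 149), (np.float64(-0.21), 144), (np.float64(-0.2), 140), (np.float64(-0.19), 142), (np.float64(-0.18), 139), (np.float64(-0.17), 130), (np.float64(-0.16), 135), (np.float64(-0.15), 131), (np.float64(-0.14), 119), (np.float64(-0.13), 128), (np.float64(-0.12), 118), (np.float64(-0.11), 117), (np.float64(-0.1), 111), (np.float64(-0.09), 104), (np.float64(-0.08), 108), (np.float64(-0.07), 108), (np.float64(-0.06), 104), (np.float64(-0.05), 75), (np.float64(-0.04), 63), (np.float64(-0.03), 58), (np.float64(-0.02), 58), (np.float64(-0.01), 62), (np.float64(0.0), 4), (np.float64(0.11), 4)] [-0.222 -0.001]
```

>>> send_rows(moves="0 0 0.02 3 0;0 0 0.02 3 0;0 0 0.02 3 0;0 0 0.02 3 0")

```text
time_s: 13.2
position: [0.5084, 0.0317, 0.069]
tcp_rot: [[-0.252, 0.016, -0.968], [0.968, 0.0, -0.252], [-0.004, -1.0, -0.015]]
force: [4.2, 6.2, 16.4]
opening: 0.003
```

>>> send_rows(moves="0 0 0.05 2 0;0 0 0.05 2 0")

```text
time_s: 13.37
position: [0.5045, 0.0307, 0.0688]
tcp_rot: [[-0.252, 0.016, -0.968], [0.968, 0.0, -0.252], [-0.004, -1.0, -0.015]]
force: [4.6, 6.0, 16.8]
opening: 0.004
```

>>> send_rows(moves="0 0 0.05 1 0;0 0 0.05 1 0")

```text
time_s: 13.53
position: [0.5025, 0.0302, 0.0687]
tcp_rot: [[-0.252, 0.015, -0.968], [0.968, 0.0, -0.252], [-0.004, -1.0, -0.015]]
force: [3.4, 7.1, 17.5]
opening: 0.002
```

```bash
python3 fit.py
```

```text
t 13.5333 pos [0.5025 0.0302 0.0687] F [ 3.4  7.1 17.5] op 0.002 xang 104.61 J [  -9.4   32.5  106.7    0.3   39.9 -114.2]
top [(np.float64(-0.24), 225), (np.float64(-0.23), 241), (np.float64(-0.22), 231), (np.float64(-0.21), 217), (np.float64(-0.2), 199), (np.float64(-0.19), 192), (np.float64(-0.18), 174), (np.float64(-0.17), 165), (np.float64(-0.16), 157), (np.float64(-0.15), 163), (np.float64(-0.14), 184), (np.float64(-0.13), 172), (np.float64(-0.12), 163), (np.float64(-0.11), 104), (np.float64(-0.1), 28), (np.float64(-0.03), 16), (np.float64(-0.02), 10)] [-0.239 -0.021]
side [(np.float64(-0.24), 182), (np.float64(-0.23), 151), (np.float64(-0.22), 146), (np.float64(-0.21), 143), (np.float64(-0.2), 137), (np.float64(-0.19), 142), (np.float64(-0.18), 132), (np.float64(-0.17), 135), (np.float64(-0.16), 133), (np.float64(-0.15), 132), (np.float64(-0.14), 126), (np.float64(-0.13), 125), (np.float64(-0.12), 117), (np.float64(-0.11), 116), (np.float64(-0.1), 111), (np.float64(-0.09), 107), (np.float64(-0.08), 102), (np.float64(-0.07), 84), (np.float64(-0.06), 72), (np.float64(-0.05), 58), (np.float64(-0.04), 62), (np.float64(-0.03), 59), (np.float64(-0.02), 24), (np.float64(0.11), 14)] [-0.239  0.105]
```

>>> send_rows(moves="0 0 0 1 0;0 0 0 1 0;0 0 0 1 0")

```text
time_s: 13.88
position: [0.4997, 0.0294, 0.0687]
tcp_rot: [[-0.252, 0.015, -0.968], [0.968, 0.0, -0.252], [-0.004, -1.0, -0.015]]
force: [4.1, 6.3, 18.0]
opening: 0.007
```

>>> send_rows(moves="0 0 0 1 0;0 0 0 0.5 0")

```text
time_s: 14.05
position: [0.498, 0.029, 0.0686]
tcp_rot: [[-0.252, 0.015, -0.968], [0.968, 0.0, -0.252], [-0.004, -1.0, -0.015]]
force: [3.7, 5.8, 16.6]
opening: 0.002
```

>>> send_rows(moves="0 0 0 0.5 0;0 0 0 0.5 0")

```text
time_s: 14.22
position: [0.498, 0.0289, 0.0686]
tcp_rot: [[-0.252, 0.017, -0.968], [0.968, 0.001, -0.252], [-0.004, -1.0, -0.017]]
force: [6.3, 7.3, 14.2]
opening: 0.009
```

The position has stalled and the horizontal force is rising, so the lid is at its stop. I lift and then measure the scoop.

>>> send_rows(moves="0 0 -1 -0.5 0;0 0 -2 -1 0;0 0 -8 0 0;0 0 -25 0 0;0 -20 -25 0 0;0 -30 -25 0 0;0 -30 -15 0 0;40 -30 0 0 0;40 -30 0 0 0;40 -30 0 0 0;40 0 0 0 0")

```text
time_s: 15.13
position: [0.5368, -0.1415, 0.1668]
tcp_rot: [[-0.25, 0.003, -0.968], [0.968, -0.004, -0.25], [-0.004, -1.0, -0.002]]
force: [-0.1, -0.1, 1.3]
opening: 0.224
```

```bash
cat > sc.py <<'E'
from h import *
import sys
to(None)
for n in("top","side"):
    c=capture(n)
    for m in masks_of(c,"scoop")+[]:
        P,v,u=pts(c,m["region"])
        if len(P)<50: continue
        b=np.median(c["image"][v,u],0)
        md=np.median(P,0)
        if np.hypot(md[0]-.5,md[1]+.26)>.06: continue
        T=P[P[:,2]>.012]
        X=T[:,:2]-T[:,:2].mean(0);_,S,V=np.linalg.svd(X);a=V[0]*(-np.sign(V[0][0]))
        s=X@a;t=X@np.array([-a[1],a[0]])
        h=s>s.min()+.045; f=np.polyfit(s[h],t[h],1)
        q=np.degrees(np.arctan2(a[1],a[0])+np.arctan(f[0]))
        w=(s<s.min()+.036)
        B=T[w&(T[:,2]>.022)]
        print(n,m["p"],len(P),"bgr",b,"handle ang",q%360,"bowl mid",((B.min(0)+B.max(0))/2).round(4),"minrect",cv2.minAreaRect((T[:,:2]*1000).astype(np.float32)),"tip",(T[s.argmax()]).round(4))
    print([(round(k["p"],2),k["pixel"]) for k in mark_of(c,"scoop_center")[:4]])
    # back-project marks to z=0.014
    for k in mark_of(c,"scoop_center")[:4]:
        r,cc=k["pixel"];K=np.array(c["mtx"]);d=np.array(c["rotation"])@[(cc-K[0,2])/K[0,0],-(r-K[1,2])/K[1,1],-1];o=np.array(c["origin"]);print((o+d*(.014-o[2])/d[2]).round(4))
    if len(sys.argv)>1: cv2.imwrite(f"pics/{sys.argv[1]}_{n}.png",c["image"])
E
python3 sc.py; python3 fit.py
```

```text
t 15.1333 pos [ 0.5368 -0.1415  0.1668] F [-0.1 -0.1  1.3] op 0.224 xang 104.48 J [-2.620e+01  2.700e+01  9.430e+01 -1.000e-01  5.850e+01 -1.306e+02]
top 0.54 282 bgr [112. 160. 200.] handle ang 167.0564515846062 bowl mid [ 0.5079 -0.2694  0.0287] minrect ((481.80841064453125, -259.1473388671875), (21.16742515563965, 97.11952209472656), 70.26532745361328) tip [ 0.4346 -0.2468  0.0257]
[(0.76, [290.8, 386.1]), (0.65, [251.0, 411.3]), (0.55, [313.5, 421.9])]
[ 0.514  -0.2621  0.014 ]
[ 0.6096 -0.3218  0.014 ]
[ 0.4626 -0.3466  0.014 ]
side 0.85 592 bgr [ 91. 130. 166.] handle ang 167.75308149337675 bowl mid [ 0.5211 -0.2655  0.0263] minrect ((486.60333251953125, -264.0901794433594), (38.690975189208984, 106.23624420166016), 87.07485961914062) tip [ 0.4348 -0.2469  0.0256]
[(0.93, [346.3, 317.6]), (0.87, [308.0, 322.2]), (0.78, [308.9, 373.0])]
[ 0.4604 -0.3525  0.014 ]
[ 0.5256 -0.2668  0.014 ]
[ 0.6075 -0.327   0.014 ]
t 15.5333 pos [ 0.5344 -0.1345  0.1663] F [0.3 0.3 0.8] op 0.455 xang 104.8 J [ -25.7   26.9   94.6    0.    58.5 -130.5]
top [(np.float64(-0.23), 5), (np.float64(-0.22
[... 450 characters left out ...]
at64(-0.04), 260), (np.float64(-0.03), 203)] [-0.215 -0.023]
side [(np.float64(-0.25), 108), (np.float64(-0.24), 158), (np.float64(-0.23), 146), (np.float64(-0.22), 148), (np.float64(-0.21), 138), (np.float64(-0.2), 145), (np.float64(-0.19), 137), (np.float64(-0.18), 136), (np.float64(-0.17), 134), (np.float64(-0.16), 134), (np.float64(-0.15), 122), (np.float64(-0.14), 128), (np.float64(-0.13), 127), (np.float64(-0.12), 116), (np.float64(-0.11), 117), (np.float64(-0.1), 109), (np.float64(-0.09), 106), (np.float64(-0.08), 105), (np.float64(-0.07), 105), (np.float64(-0.06), 101), (np.float64(-0.05), 104), (np.float64(-0.04), 104), (np.float64(-0.03), 79), (np.float64(0.11), 7)] [-0.244 -0.023]
```

Lid near end is at −0.245 and its far end at −0.023 in the box frame, so it is fully open. Scoop bowl is at about (0.521, −0.266), handle at 167.4°. Next I go above the handle.

>>> send_rows(moves="40 0 0 0 6.85;40 0 0 0 6.85;40 0 0 0 6.85;40 0 0 0 6.85;40 -26 10 4 0;40 -26 20 4 0;40 -26 20 4 0;40 -26 20 4 0;40 -26 10 4 0;40 0 0 0 0;40 0 0 0 0")

```text
time_s: 16.55
position: [0.4862, -0.2588, 0.0857]
tcp_rot: [[0.222, -0.001, -0.975], [0.975, 0.001, 0.222], [0.001, -1.0, 0.001]]
force: [-1.0, 0.3, 0.5]
opening: 0.459
```

Run:
```python
from h import *
to([.486,-.258,-.0185])
c=capture("side");p=np.array(read_state()["position"])+[0,0,.0245]
q=proj(c,[p,[.486,-.258,.0235],[.521,-.266,.028],[.4346,-.2469,.0275]]);print(q.round(1))
im=cv2.resize(c["image"][220:360,230:410],None,fx=4,fy=4)
for a in q: cv2.circle(im,tuple(int(t) for t in (a-[230,220])*4),4,(0,0,255),1)
cv2.imwrite("pics/s5.png",im)
```

```text
t 16.55 pos [ 0.4862 -0.2588  0.0857] F [-1.   0.3  0.5] op 0.459 xang 77.17 J [ -39.7   33.7   98.5    0.    47.9 -116.8]
delta tool mm [  0.6 104.2   0.3]
[[301.1 272.4]
 [302.8 309.2]
 [319.9 303.1]
 [276.9 314.3]]
```

View pics/s5.png

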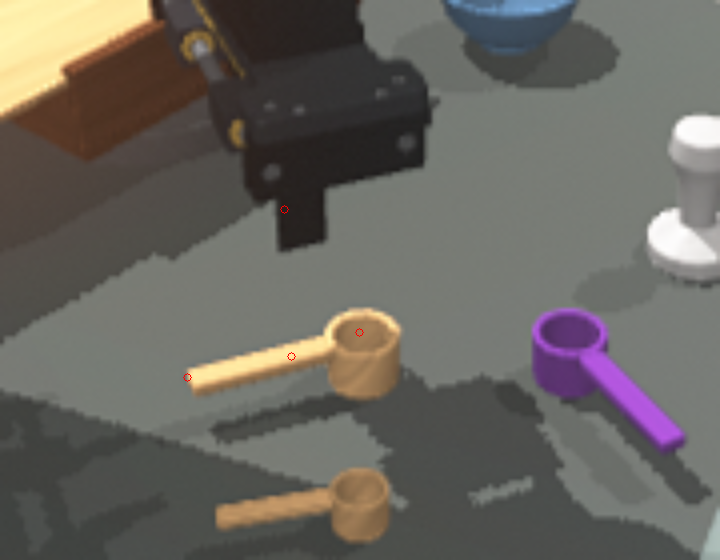

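Wooden scoop bowl at crop (363,330), handle tip at (190,378), purple one at (570,350). The projected marks agree with the picture and the gripper is aligned over the handle, so I descend.

>>> send_rows(moves="40 0.5 15 0 0;40 0 20 0 0;40 0 20 0 0;40 0 20 0 0;40 0 10 0 0;40 0 0 0 0;40 0 0 0 0")

```text
time_s: 17.18
position: [0.4875, -0.257, 0.0018]
tcp_rot: [[0.218, 0.0, -0.976], [0.976, 0.0, 0.218], [0.0, -1.0, -0.0]]
force: [-0.6, -1.0, -0.5]
opening: 0.46
```

Run:
```python
from h import *
to([.486,-.258,-.0185])
s=read_state();R=np.array(s["tcp_rot"]);p=np.array(s["position"])
c=capture("side")
P,v,u=pts(c);t=(P-p)@R  # tool coords
k=(abs(t[:,2])<.015)&(t[:,0]<-.015)&(t[:,0]>-.05)&(P[:,2]>.008)&(P[:,2]<.07)
print("near finger lowest z",np.sort(P[k,2])[:12].round(4),"tool x",np.percentile(t[k,0],[5,50,95]).round(4),"tool z",np.percentile(t[k,2],[2,98]).round(4), "tip expected",p[2]+.0245)
```

```text
t 17.1833 pos [ 0.4875 -0.257   0.0018] F [-0.6 -1.  -0.5] op 0.46 xang 77.39 J [ -39.4   41.8  100.7    0.    37.5 -116.8]
delta tool mm [-1.3 20.3  1.3]
near finger lowest z [0.0277 0.0278 0.0283 0.0289 0.029  0.029  0.0293 0.0293 0.0294 0.0296
 0.0302 0.0306] tool x [-0.0314 -0.0293 -0.0267] tool z [-0.0089  0.0123] tip expected 0.026251354821211395
```

>>> send_rows(moves="40 -1 8 1 0;40 0 6 0 0;40 0 4 0 0;40 0 2 0 0;40 0 0 0 0")

```text
time_s: 17.65
position: [0.4854, -0.2583, -0.0191]
tcp_rot: [[0.22, -0.001, -0.976], [0.976, 0.001, 0.22], [0.0, -1.0, 0.001]]
force: [-0.4, 0.5, 0.3]
opening: 0.46
```

>>> send_rows(moves="0 0 0 0 0;0 0 0 0 0;0 0 0 0 0;0 0 0 0 0;0 0 0 0 0;0 0 0 0 0;0 0 0 0 0")

```text
time_s: 18.23
position: [0.4858, -0.2585, -0.0185]
tcp_rot: [[0.22, 0.0, -0.976], [0.976, -0.0, 0.22], [-0.0, -1.0, -0.0]]
force: [-0.2, 0.5, 1.8]
opening: 0.159
```

Grip closed at 13.8 mm, which matches the 14 mm handle. Lift, turn to line up with the box, carry over.

>>> send_rows(moves="0 0 -3 0 0;0 0 -8 0 0;0 0 -15 0 0;0 0 -20 0 0;0 0 -20 0 0;0 0 -20 0 0;0 0 -20 0 0;0 0 -20 0 0;0 0 -16 0 0;0 0 -8 0 -4;0 0 0 0 -6;0 0 0 0 -6;0 0 0 0 -6;0 0 0 0 -5.4;0 0 0 0 0")

```text
time_s: 19.48
position: [0.4856, -0.2583, 0.132]
tcp_rot: [[-0.256, 0.0, -0.967], [0.967, -0.0, -0.256], [-0.0, -1.0, -0.0]]
force: [0.4, -1.0, -1.0]
opening: 0.157
```

>>> send_rows(moves="0 10 0 -7 0;0 20 0 -14 0;0 27 0 -19 0;0 27 0 -19 0;0 27 0 -19 0;0 27 0 -19 0;0 27 0 -19 0;0 27 0 -19 0;0 27 0 -19 0;0 27 0 -18 0;0 20 0 -12 0;0 8 0 -5 0;0 2 0 -1 0;0 0 0 0 0;0 0 0 0 0;0 0 0 0 0")

```text
time_s: 20.82
position: [0.599, 0.0554, 0.1313]
tcp_rot: [[-0.252, -0.001, -0.968], [0.968, -0.0, -0.252], [-0.0, -1.0, 0.001]]
force: [0.1, 0.2, -1.1]
opening: 0.156
```

Run:
```python
from h import *
to([.599,.057,.0343])
yaw=np.radians(14.8);ux=np.array([np.cos(yaw),np.sin(yaw)]);uy=np.array([-ux[1],ux[0]]);O=np.array([.5593,.0465])
c=capture("side");P,v,u=pts(c)
d=P[:,:2]-O;x=d@ux;y=d@uy
k=(x>-.02)&(x<.13)&(abs(y)<.05)&(P[:,2]>.12)&(P[:,2]<.195)&(c["image"][v,u,2]>c["image"][v,u,0]+25.)
T=np.c_[x,y,P[:,2]][k];print(len(T),T.min(0).round(4),T.max(0).round(4))
b=T[T[:,0]>T[:,0].max()-.036];print("bowl mid",(b.min(0)+b.max(0))/2)
cv2.imwrite("pics/s6.png",cv2.resize(c["image"][120:280,190:400],None,fx=3.6,fy=3.6))
```

```text
t 20.8167 pos [0.599  0.0554 0.1313] F [ 0.1  0.2 -1.1] op 0.156 xang 104.59 J [  -5.3   33.1   89.1   -0.    57.8 -109.9]
delta tool mm [ 1.6 97.  -0.5]
251 [-0.0126 -0.0225  0.15  ] [0.0954 0.016  0.1832]
bowl mid [ 0.07749946 -0.0032394   0.16506619]
```

View pics/s6.png

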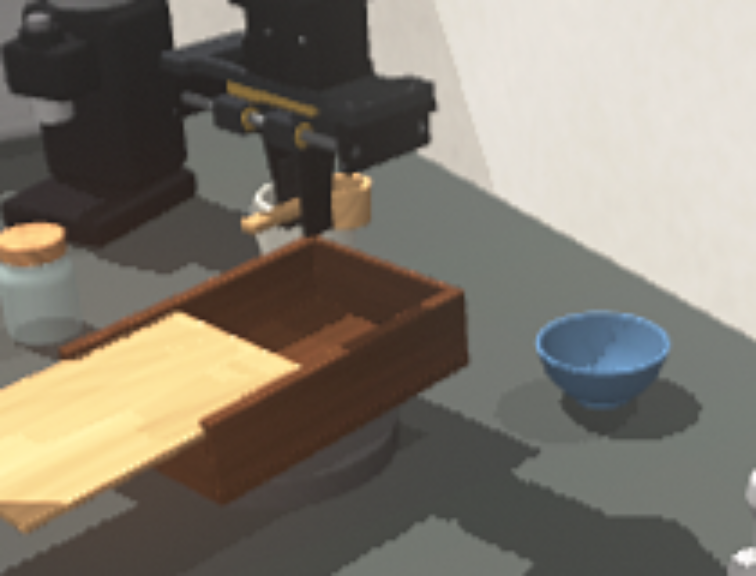

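Lid open, box interior free, scoop held level at crop (310,205). In the box frame its bowl is at x = 0.077 and its handle tip at −0.013. Lower it in.

>>> send_rows(moves="0 1 5 0 0;0 0 12 0 0;0 0 15 0 0;0 0 15 0 0;0 0 15 0 0;0 0 12 0 0;0 0 8 0 0;0 0 4 0 0;0 0 2 0 0;0 0 0 0 0")

```text
time_s: 21.7
position: [0.5993, 0.0576, 0.0432]
tcp_rot: [[-0.254, -0.0, -0.967], [0.967, 0.0, -0.254], [0.0, -1.0, 0.0]]
force: [0.1, 0.7, -0.1]
opening: 0.159
```

>>> send_rows(moves="0 0 2 0 0;0 0 2 0 0;0 0 1 0 0;0 0 0 0 0")

```text
time_s: 22.03
position: [0.5992, 0.0578, 0.0385]
tcp_rot: [[-0.254, 0.0, -0.967], [0.967, -0.0, -0.254], [-0.0, -1.0, -0.0]]
force: [0.5, -0.1, -0.8]
opening: 0.151
```

>>> send_rows(moves="0 0 1 0 0;0 0 1 0 0;0 0 0 0 0")

```text
time_s: 22.28
position: [0.5991, 0.0578, 0.0363]
tcp_rot: [[-0.254, -0.0, -0.967], [0.967, 0.0, -0.254], [0.0, -1.0, 0.0]]
force: [0.0, 0.5, -0.6]
opening: 0.16
```

>>> send_rows(moves="0 0 1 0 0;0 0 0 0 0")

```text
time_s: 22.45
position: [0.5991, 0.0577, 0.0352]
tcp_rot: [[-0.254, -0.0, -0.967], [0.967, -0.0, -0.254], [0.0, -1.0, 0.0]]
force: [-0.9, 0.1, -0.2]
opening: 0.153
```

>>> send_rows(moves="0 0 0.6 0 0;0 0 0 0 0")

```text
time_s: 22.62
position: [0.5992, 0.0577, 0.0347]
tcp_rot: [[-0.254, -0.0, -0.967], [0.967, 0.0, -0.254], [0.0, -1.0, 0.0]]
force: [0.6, -0.9, -1.0]
opening: 0.157
```

>>> send_rows(moves="0 0 0.6 0 0;0 0 0 0 0")

```text
time_s: 22.78
position: [0.5992, 0.0577, 0.0341]
tcp_rot: [[-0.254, 0.0, -0.967], [0.967, -0.0, -0.254], [-0.0, -1.0, -0.0]]
force: [0.4, -0.1, -0.5]
opening: 0.156
```

>>> send_rows(moves="0 0 0.5 0 0;0 0 0 0 0")

```text
time_s: 22.95
position: [0.5991, 0.0577, 0.0338]
tcp_rot: [[-0.254, -0.0, -0.967], [0.967, -0.0, -0.254], [-0.0, -1.0, 0.0]]
force: [-0.7, 0.5, 1.5]
opening: 0.159
```

>>> send_rows(moves="0 0 0.5 0 0;0 0 0 0 0")

```text
time_s: 23.12
position: [0.599, 0.0576, 0.0334]
tcp_rot: [[-0.254, -0.0, -0.967], [0.967, -0.0, -0.254], [-0.0, -1.0, 0.0]]
force: [-2.0, -0.0, 2.7]
opening: 0.155
```

>>> send_rows(moves="0 0 0.5 0 0;0 0 0 0 0")

```text
time_s: 23.28
position: [0.5988, 0.0577, 0.0329]
tcp_rot: [[-0.254, -0.001, -0.967], [0.967, -0.0, -0.254], [0.0, -1.0, 0.001]]
force: [-2.3, -0.7, 4.6]
opening: 0.158
```

Touchdown at the expected height. Release to 40 mm and withdraw straight up, then move away.

>>> send_rows(moves="25 0 0 0 0;40 0 0 0 0;40 0 0 0 0;40 0 0 0 0;40 0 0 0 0;40 0 0 0 0;40 0 -5 0 0;40 0 -10 0 0;40 0 -20 0 0;40 0 -30 0 0;40 0 -30 0 0;40 0 -30 0 0")

```text
time_s: 24.28
position: [0.599, 0.0577, 0.1597]
tcp_rot: [[-0.254, 0.0, -0.967], [0.967, 0.0, -0.254], [-0.0, -1.0, -0.0]]
force: [0.9, -0.4, -0.5]
opening: 0.455
```

>>> send_rows(moves="40 -25 0 10 0;40 -35 0 10 0;40 -35 0 10 0;40 -35 0 10 0;40 -35 0 10 0;40 -35 0 10 0;40 -25 0 5 0;40 0 0 0 0;40 0 0 0 0")

```text
time_s: 25.03
position: [0.5936, -0.1782, 0.1585]
tcp_rot: [[-0.251, 0.001, -0.968], [0.968, -0.0, -0.251], [-0.001, -1.0, -0.001]]
force: [-0.1, 0.8, -0.3]
opening: 0.463
```

```bash
python3 - <<'E'
from h import *
to(None)
yaw=np.radians(14.8);ux=np.array([np.cos(yaw),np.sin(yaw)]);uy=np.array([-ux[1],ux[0]]);O=np.array([.5593,.0465])
ims=[]
for n,cr in(("top",(190,350,180,330)),("side",(150,290,180,330))):
    c=capture(n);a,b,e,f=cr;ims.append(cv2.resize(c["image"][a:b,e:f],(395,420)))
    for m in masks_of(c,"scoop"):
        P,v,u=pts(c,m["region"]);d=P[:,:2]-O;x=d@ux;y=d@uy;z=P[:,2]-.0417-.0321*x
        if abs(np.median(x))<.13: print(n,m["p"],len(P),np.percentile(np.c_[x,y,z],[3,50,97],axis=0).round(4).tolist())
    for k in mark_of(c,"scoop_center"): print(k)
    for o in("jar","mug","tamper","sugar_bowl","carafe"):
        for m in masks_of(c,o)[:1]: print(o,np.round(m["bbox"]))
cv2.imwrite("pics/f.png",np.hstack(ims))
E
python3 fit.py
```

```text
t 25.0333 pos [ 0.5936 -0.1782  0.1585] F [-0.1  0.8 -0.3] op 0.463 xang 104.53 J [ -27.    32.3   85.2    0.    62.4 -131.6]
top 0.79 417 [[-0.0073, -0.0164, 0.01], [0.0624, -0.0009, 0.0332], [0.0915, 0.0137, 0.0396]]
top 0.64 287 [[-0.0813, -0.4505, -0.0375], [-0.0631, -0.4007, -0.0119], [-0.0386, -0.3582, -0.0055]]
{'pixel': [237.5, 241.9], 'p': 0.91}
{'pixel': [247.1, 411.6], 'p': 0.57}
{'pixel': [314.3, 423.1], 'p': 0.54}
jar [115. 284. 153. 315.]
mug [135. 187. 187. 226.]
tamper [383. 188. 408. 213.]
sugar_bowl [268. 149. 316. 190.]
carafe [480. 237. 564. 296.]
side 0.76 569 [[-0.0817, -0.4505, -0.0378], [-0.0627, -0.3836, -0.0142], [-0.0328, -0.3556, -0.0101]]
side 0.68 670 [[-0.0303, 0.2563, -0.0385], [-0.0116, 0.2669, 0.0093], [0.0251, 0.368, 0.0452]]
side 0.63 200 [[0.0107, -0.0169, 0.0151], [0.0615, -0.0025, 0.0335], [0.0924, 0.0175, 0.0377]]
{'pixel': [349.8, 317.4], 'p': 0.77}
{'pixel': [308.9, 371.8], 'p': 0.74}
{'pixel': [221.5, 279.2], 'p': 0.62}
{'pixel': [210.2, 286.7], 'p': 0.49}
{'pixel': [225.1, 358.7], 'p': 0.15}
jar [190. 185. 213. 217.]
mug [255. 169. 289. 190
[... 718 characters left out ...]
at64(-0.04), 265), (np.float64(-0.03), 207)] [-0.215 -0.023]
side [(np.float64(-0.25), 108), (np.float64(-0.24), 155), (np.float64(-0.23), 151), (np.float64(-0.22), 145), (np.float64(-0.21), 142), (np.float64(-0.2), 143), (np.float64(-0.19), 139), (np.float64(-0.18), 132), (np.float64(-0.17), 135), (np.float64(-0.16), 134), (np.float64(-0.15), 133), (np.float64(-0.14), 122), (np.float64(-0.13), 121), (np.float64(-0.12), 124), (np.float64(-0.11), 115), (np.float64(-0.1), 108), (np.float64(-0.09), 114), (np.float64(-0.08), 104), (np.float64(-0.07), 107), (np.float64(-0.06), 101), (np.float64(-0.05), 101), (np.float64(-0.04), 101), (np.float64(-0.03), 80), (np.float64(0.11), 5)] [-0.244 -0.023]
```

View pics/f.png

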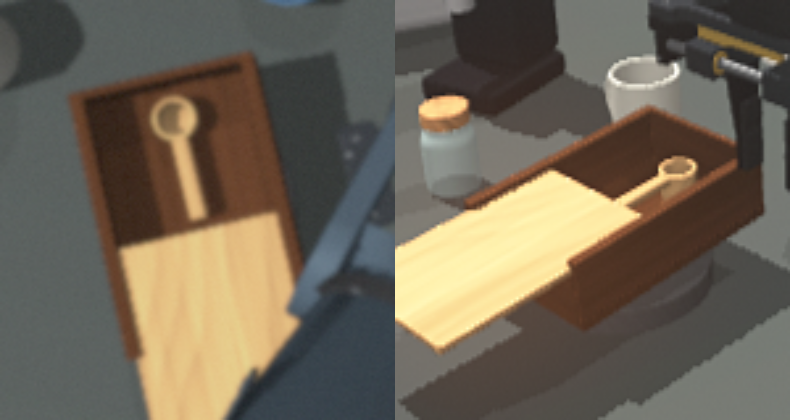

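The scoop stands upright in the box (bowl at left crop 175,118), with its handle inside. The lid is fully open, the bystanders haven't moved and the robot is clear. Handing in.

```bash
python3 -c "
from rig import *
print(hand_in())"
```

```text
the job is handed in; nothing more can be done
None
```

The lid is open and the larger wooden scoop is in the box. I handed the job in at about 26 s; it returned no verdict.

**Lid:** I dragged it back to its stop. In the calls' end readings I pressed with at most about 18 N, about 19–20 N with the sideways drag added. The last picture put its near end 245 mm from the box's centre, which is fully open.

**Scoop:** I lowered it in and felt it touch the floor before letting go. The last pictures put its bowl centre at about 0.075 m along the box's x, near the middle across, standing upright with its rim about 36–39 mm above the underside. The handle lies inside.

**Other things:** The bystanders I compared before and after stayed within a few pixels. The first top-picture box for the sugar bowl was on the jar by mistake, so I compared it in the side view, where it had not moved. The robot was clear of everything when I handed in.

**A check that disagreed:** The reported tool height reads about 24.5 mm lower than the real fingertips, by camera depth and by touching the lid. I corrected for that throughout, and the grasp and touchdown heights then agreed to about 1–2 mm. In the last pictures the networks also reported a few "scoops" that were look-alikes or the jar; I ignored these after checking the picture.

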